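Prime the hand lubricator until its indicator pin is out

ROBOT

A 7-joint arm with a two-finger parallel gripper is mounted at the origin on a cart in front of the work surface, level with it; the furniture and walls round the work are solid. World frame = base frame: x ahead of the robot, y to its left, z up, the work surface at z = 0. Lengths are in m, angles in rad, forces in N, time in s.
With the tool pointing down it reaches from about 0.4 to 0.85 m from the base axis. Payload 10.4 kg.
Tool frame: the origin (TCP) lies midway between the tips of the shut fingers; the grasp point (between the pads) lies 19 mm behind it; z points along the fingers, x is the direction in which the jaws open and shut, and the axes are right-handed (so a half turn about z gives the same grasp; the last joint's range is limited). The gripper opens to 85 mm and grips with 20 to 120 N. Pads are 22 mm wide; open, the fingers measure 114 mm over their backs; the gripper's body (76 mm by 85 mm) begins 54 mm behind the grasp point. The pads swing forward as they close: fully open they stand 13 mm farther back than shut.
Start: joints at [-1.158, 0.332, -0.065, 1.46, 0.022, 1.35, -0.088], TCP at [0.264, 0.567, 0.231] pointing down, gripper open.
Joint ranges: [-2.6, 2.6], [-0.5, 2.12], [-1.47, 1.34], [0.16, 2.42], [-1.27, 4.41], [0.06, 2.06], [-2.6, 2.6]. Speed limits (rad/s): [2.22, 2.22, 2.79, 2.79, 3.14, 3.14, 3.14].

INTERFACE

Orientations are given as a unit quaternion [x, y, z, w].
In Python, from workcell import telemetry, eyes, order gives the robot as it stands.
- The arm moves only by the tool servo_tool, never from a script. Its argument "deltas" is a list of rows, each a list of 3 entries, a list of its own where there are three numbers: the shift along the tool's x, y, z in cm, then the turn about the tool's z in rad, then the finger opening in cm, from 0 to 8.54. A call has 1 to 12 rows; each row shifts and turns the pose as measured when the row begins, along the tool's axes as they then stand; what a row does not reach is not made up. A row lasts 1/12 s, in which the tool goes at most 41.7 mm and 7.16 degrees, less where a joint would pass 70% of its speed; a pose out of reach is approached as far as the arm can. A call is refused whole if a number of a shift passes 4.17 or a number of a turn 0.125, either way. A call with a gripper value outside its range is refused whole. The fingers move at their own pace and stop on an object; "force" is the grip in N (left out, the last holds). Time passes only in rows, so rows that do not move let the fingers close. It gives the time, the measured TCP pose, the force and the opening at its end, in the units of the state.
- telemetry.get_obs(): the state, without advancing time (a new reading comes with each control period).
- eyes.camera(name): name is "side" or "top" or "wrist"; returns (picture, depth): 400x640x3 uint8, blue, green, red; 400x640 float32, m along the optical axis (not along the pixel's ray), 0 where there is no reading.
- eyes.calibration(name): a dict with "fx", "fy", "cx", "cy" (pixels), "rvec" (rotation vector, rad) and "tvec" (3), from world to camera coordinates, as OpenCV has them. Camera axes: x right, y down, z forward; pixel columns grow to the right and rows downward; lengths in m; the calibration is good to about 2 mm. A picture is of the moment at which its call begins: read the wrist's pose just before it. calibration takes no time and is no camera call; for the wrist camera it gives the pose at the moment of the call.
- order.hand_in(): hands the job in, once; it reports no verdict.
The state is a dict: "clock": time; "joint_pos": joint angles; "joint_velocities": joint speeds; "tau": joint torques, N m; "position": TCP position; "ee_rot": TCP orientation; "ft_force": force on the tool from outside, world axes, zero at the start; "torque": the same for the moment, N m; "grip_width": opening from 0.0 (shut) to 1.0 (fully open).
Only numpy, scipy, OpenCV 4.12 (cv2) and the standard library are available. Lean on these libraries where they do the work, as an engineer would, in place of code of your own. Each camera call takes 0.05 s, during which the arm holds its last target. There are 200 camera calls.

TASK

One of the two hand lubricators on the bench already has its indicator pin fully out; leave that one alone. On the other, pump the black plunger cap with the fingertips, pressing it right down and letting it spring all the way back up each time, until its indicator pin too stands fully out, then let the plunger come up and move clear. Do not touch the pins, and do not lift or shift the things standing around.

Things in the scene. Friction and masses are not known exactly. Their poses are not given: they have to be found in the camera images.
- pump_a: hand lubricator a (pin in at the start, the one to pump; both look alike, either may stand left). Fixed. Plate 150 x 80 x 10 mm, grey pump cylinder 62 mm across, 98 mm high, spring plunger on top; in front of it a steel indicator housing 32 mm across, 62 mm high; brass nipple at the back. Origin on the bench on the plunger's axis, z up; indicator axis 65 mm along -x (roughly to the robot)
- plunger_a_top (a point): centre of the flat top of lubricator a's round black plunger cap, moving with it; cap 44 mm across (flat part 36 mm), 16 mm thick; top 138 mm above the bench when up, 114 mm when right down
- plunger_a (a joint): travel of plunger a in m, pressed straight down: 0 up, 0.024 bottom stop. Its spring lifts it again: 3 N at the top, 9 N at the bottom, 1.5 N more while lifting the pin. A ratchet lifts the pin 8 mm a stroke (the first stroke 2 to 11 mm); the swing down and up must be over 0.021 to take the next tooth. With the pin out more strokes do nothing
- pin_a (a joint): how far indicator pin a stands out upward in m: 0 in (head on the housing), about 0.041 fully out; stays by friction. Starts at 0 to 0.014, so four or five full strokes are needed
- pin_a_top (a point): centre of the top of lubricator a's steel indicator pin: mushroom head 18 mm across, 7 mm thick, on a 12 mm stem; 69 mm above the bench when in, 110 mm when fully out
- pump_b: hand lubricator b (pin already out, to be left alone; both look alike, either may stand left). Fixed. Plate 150 x 80 x 10 mm, grey pump cylinder 62 mm across, 98 mm high, spring plunger on top; in front of it a steel indicator housing 32 mm across, 62 mm high; brass nipple at the back. Origin on the bench on the plunger's axis, z up; indicator axis 65 mm along -x (roughly to the robot)
- plunger_b_top (a point): centre of the flat top of lubricator b's round black plunger cap, moving with it; cap 44 mm across (flat part 36 mm), 16 mm thick; top 138 mm above the bench when up, 114 mm when right down
- plunger_b (a joint): travel of plunger b in m, pressed straight down: 0 up, 0.024 bottom stop. Its spring lifts it again: 3 N at the top, 9 N at the bottom, 1.5 N more while lifting the pin. A ratchet lifts the pin 8 mm a stroke (the first stroke 2 to 11 mm); the swing down and up must be over 0.021 to take the next tooth. With the pin out more strokes do nothing
- pin_b (a joint): how far indicator pin b stands out upward in m: 0 in (head on the housing), about 0.041 fully out; stays by friction. Starts at 0.0395 to 0.041
- pin_b_top (a point): centre of the top of lubricator b's steel indicator pin: mushroom head 18 mm across, 7 mm thick, on a 12 mm stem; 69 mm above the bench when in, 110 mm when fully out
- weight_1: brass calibration weight with a knob, 36 mm across, 40 mm high, standing loose between the lubricators; a bystander; origin at the centre of its underside
- felt_tin: round tin with a screw lid, 66 mm across, 30 mm high, standing loose to the right; a bystander; origin at the centre of its underside
- collet: small brass collet, 21 mm across, 27 mm high, standing loose to the right; a bystander; origin at the centre of its underside

How it is judged:
On the way, in this order (a step that is already met when the one before it is completed fails the run):
1. the plunger of the lubricator whose pin is in has been pressed down (value of joint plunger_a above 0.017 m).
2. it has been let up again (value of joint plunger_a below 0.005 m).
3. it has been pressed down again (value of joint plunger_a above 0.017 m).
4. its pin stands fully out (value of joint pin_a above 0.037 m), for 0.2 s.
At the end, for the whole second after the job is handed in: Both indicator pins stand at least 37 mm out (of 41 mm), both plungers are up again (within 3 mm), and the brass weight, the tin and the collet are within 30 mm of where they started (value of joint each of pin_a, pin_b above 0.037 m and value of joint each of plunger_a, plunger_b below 0.003 m and distance of each of weight_1, felt_tin, collet from where it was at the start of the episode below 0.03 m); the robot touches nothing.
It fails at once if the plunger of the lubricator whose pin was already out is pressed (more than 6 mm) (value of joint plunger_b above 0.006 m).
It fails at once if the robot pushes or pulls on an indicator pin (more than 1 N) (contact force between any of the fingers, the arm and pin_a above 1 N or contact force between any of the fingers, the arm and pin_b above 1 N).
It fails at once if a bystander is lifted or shifted by more than 30 mm (distance of any of weight_1, felt_tin, collet from where it was at the start of the episode above 0.03 m).
It also fails if it takes over 48 s, if anything falls off the work surface, if the arm or the gripper's body presses on something with over 40 N, if the wrist force passes 120 N, or if a joint passes its speed limit or range.

## Working session

There is one attempt and no reset: what is moved stays moved. The work goes in short steps, Python scripts to look and compute and a tool call to move; the robot and the scene stay as the last step left them, time stands still between calls to the robot, and variables do not carry over. Pictures are saved under pics/ and viewed, about 8 in all and at most 12, crops included, and the job is handed in when it is done.

Besides the shell and the picture viewer there is one more tool, called after "Request:" as name(argument=value, ...), one argument or row to a line, values as JSON. servo_tool: Moves the arm, as the interface text tells. Its arguments: {"type":"object","properties":{"deltas":{"type":"array"},"force":{"type":"number"}},"required":["deltas"]}

```bash
mkdir -p pics; python3 - <<'E'
from workcell import telemetry, eyes
import cv2, numpy as np
o=telemetry.get_obs(); print({k:np.round(v,3) for k,v in o.items()})
for n in("top","side"):
    p,d=eyes.camera(n); cv2.imwrite(f"pics/{n}0.png",p); np.save(f"{n}0.npy",d)
    print(n,eyes.calibration(n))
E
```

```text
{'clock': np.float64(0.0), 'joint_pos': array([-1.158,  0.333, -0.065,  1.461,  0.022,  1.35 , -0.088]), 'joint_velocities': array([ 0.   , -0.   ,  0.   ,  0.   ,  0.001,  0.002,  0.001]), 'tau': array([ 0.0000e+00, -6.2545e+01,  4.9000e-02, -3.9161e+01,  1.6000e-02,
        1.0000e-02, -0.0000e+00]), 'position': array([0.264, 0.566, 0.231]), 'ee_rot': array([ 0.843,  0.538, -0.001,  0.   ]), 'ft_force': array([0.198, 0.433, 0.166]), 'torque': array([-0.019, -0.024, -0.002]), 'grip_width': np.float64(1.0)}
top {'fx': 496.2401327447288, 'fy': 496.2401327447288, 'cx': 321.26707021932214, 'cy': 203.19714475644216, 'rvec': array([ 2.16629919, -2.15190405,  0.07714237]), 'tvec': array([-0.2598186 ,  0.50697327,  1.00762436])}
side {'fx': 394.65944493557254, 'fy': 394.65944493557254, 'cx': 321.04323945184416, 'cy': 198.93909099610028, 'rvec': array([ 2.30190412, -0.038864  ,  0.02844796]), 'tvec': array([-0.52952006, -0.09265184,  1.11767387])}
```

View pics/top0.png

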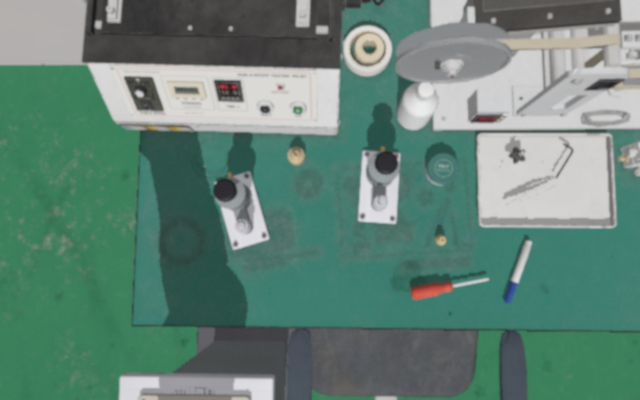

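View pics/side0.png

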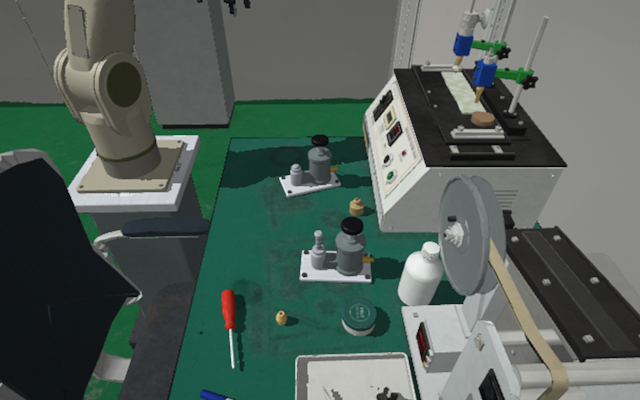

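The right-hand pump (side view about (335,245)) seems to have its pin out at (318,238). The left-hand one (side about (310,170)) seems to have its pin in. I'll measure both and check with depth.

```bash
cat > h.py <<'E'
import cv2, numpy as np
from workcell import eyes
def RT(n):
    c=eyes.calibration(n); R=cv2.Rodrigues(np.array(c["rvec"]))[0]; return c,R,np.array(c["tvec"])
def cast(n,u,v,z):
    c,R,t=RT(n); r=R.T@np.array([(u-c["cx"])/c["fx"],(v-c["cy"])/c["fy"],1]); o=-R.T@t
    return o+r*(z-o[2])/r[2]
def cloud(n,d):
    c,R,t=RT(n); v,u=np.indices(d.shape)
    P=np.stack([(u-c["cx"])/c["fx"]*d,(v-c["cy"])/c["fy"]*d,d],-1)
    W=(P-t)@R; W[d==0]=np.nan; return W
E
python3 - <<'E'
from h import *
s=cv2.imread("pics/side0.png"); t=cv2.imread("pics/top0.png")
a=cv2.resize(s[125:290,260:390],None,fx=4,fy=3.6,interpolation=cv2.INTER_CUBIC)
cv2.imwrite("pics/c1.png",a)
Wt=cloud("top",np.load("top0.npy")); Ws=cloud("side",np.load("side0.npy"))
for nm,img,W,boxes in(("top",t,Wt,[(205,165,250,215),(365,145,405,185)]),("side",s,Ws,[(305,130,335,150),(335,213,370,240)])):
  for x0,y0,x1,y1 in boxes:
    m=np.zeros(img.shape[:2],np.uint8); m[y0:y1,x0:x1]=(img[y0:y1,x0:x1].max(2)<45)*255
    n,l,st,ce=cv2.connectedComponentsWithStats(m); k=1+st[1:,4].argmax()
    p=W[l==k]; z=np.nanpercentile(p[:,2],90); top=p[p[:,2]>z-.006]
    print(nm,st[k],ce[k],"z",z.round(3),"topmean",np.nanmean(top,0).round(4),"range",np.nanmin(top,0).round(3),np.nanmax(top,0).round(3),"cast.138",cast(nm,*ce[k],.138).round(4))
for lo,hi in((.1,.3),(-.2,.1)):
  p=Wt.reshape(-1,3); 
# heights near indicator pixels in top
for u,v in((244,226),(380,202)): print(np.round(Wt[v-12:v+13:4,u-12:u+13:4],3)[...,2], Wt[v,u].round(3))
E
```

```text
top [219 180  15   7  28] [227.21428571 181.89285714] z 0.141 topmean [ 0.5359 -0.0851  0.1381] range [ 0.528 -0.096  0.135] [ 0.54  -0.069  0.141] cast.138 [ 0.5361 -0.0847  0.138 ]
top [378 152  12   7  16] [383.125 154.   ] z 0.139 topmean [ 0.5894 -0.3732  0.1379] range [ 0.582 -0.384  0.135] [ 0.594 -0.364  0.141] cast.138 [ 0.5894 -0.3732  0.138 ]
side [312 135  17  12 168] [319.875      140.45238095] z 0.14 topmean [ 0.5229 -0.0851  0.1386] range [ 0.503 -0.102  0.134] [ 0.541 -0.069  0.142] cast.138 [ 0.5225 -0.091   0.138 ]
side [341 217  22  18 311] [351.99678457 225.4244373 ] z 0.14 topmean [ 0.5744 -0.3825  0.1384] range [ 0.553 -0.4    0.134] [ 0.594 -0.361  0.141] cast.138 [ 0.5739 -0.3851  0.138 ]
[[0.008 0.032 0.035 0.036 0.019 0.012 0.01 ]
 [0.005 0.033 0.035 0.033 0.032 0.013 0.006]
 [0.013 0.052 0.072 0.065 0.053 0.009 0.008]
 [0.01  0.061 0.066 0.072 0.056 0.027 0.008]
 [0.007 0.048 0.065 0.063 0.051 0.021 0.012]
 [0.014 0.014 0.01  0.023 0.012 0.013 0.01 ]
 [0.008 0.008 0.011 0.008 0.011 0.008 0.012]] [ 0.458 -0.106  0.072]
[[0.011 0.01  0.037 0.034 0.034 0.007 0.01 ]
 [0.01  0.01  0.032 0.037 0.035 0.011 0.009]
 [0.01  0.01  0.059 0.11  0.108 0.012 0.013]
 [0.012 0.047 0.064 0.112 0.109 0.011 0.011]
 [0.008 0.03  0.063 0.065 0.064 0.009 0.009]
 [0.01  0.011 0.029 0.041 0.009 0.011 0.01 ]
 [0.006 0.011 0.01  0.012 0.011 0.009 0.01 ]] [ 0.503 -0.37   0.112]
```

View pics/c1.png

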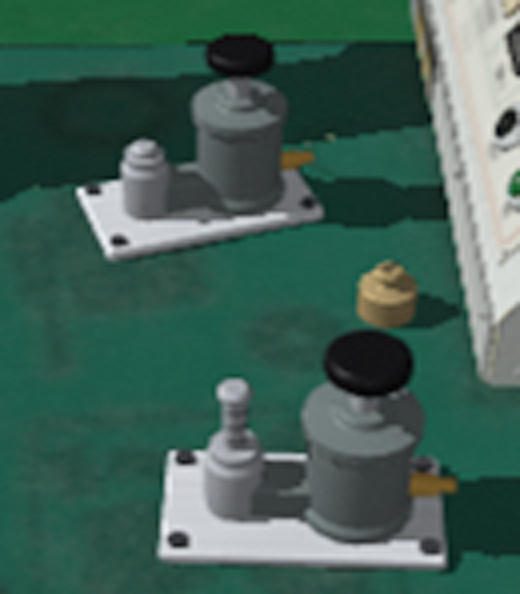

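Confirmed. Pump a is the left one, with its cap near (0.522, -0.086) and the pin in (top z about 0.07). Pump b's pin is out (z about 0.11). The image also shows the weight between them.

Request:
servo_tool(
  deltas=[
    [[-2.8,2.95,0],0,0],
    [[-2.8,2.95,0],0,0],
    [[-2.8,2.95,0],0,0],
    [[-2.8,2.95,0],0,0],
    [[-2.8,2.95,0],0,0],
    [[-2.8,2.95,0],0,0],
    [[-2.8,2.95,0],0,0],
    [[-2.8,2.95,0],0,0],
    [[-2.8,2.95,0],0,0],
    [[-2.8,2.95,0],0,0],
    [[-2.8,2.95,0],0,0],
    [[-2.8,2.95,0],0,0],
  ],
)

```text
clock: 1.1
position: [0.4404, 0.1062, 0.2245]
ee_rot: [0.839, 0.544, -0.005, -0.001]
ft_force: [1.5, 0.4, -1.0]
grip_width: -0.002
```

```bash
cat > g.py <<'E'
from h import *
from workcell import telemetry
from scipy.spatial.transform import Rotation as R
import sys
def delta(p):
    o=telemetry.get_obs(); 
    print("t",o["clock"],"pos",o["position"].round(4),"F",o["ft_force"].round(1),"grip",o["grip_width"],"delta cm",(100*R.from_quat(o["ee_rot"]).inv().apply(np.array(p)-o["position"])).round(2))
if __name__=="__main__": delta([float(a) for a in sys.argv[1:4]])
E
python3 - <<'E'
from g import *
for nm in("top","side"):
    W=cloud(nm,np.load(nm+"0.npy"))
    m=(abs(W[...,2]-.138)<.008)&(abs(W[...,0]-.525)<.05)&(abs(W[...,1]+.086)<.05)
    p=W[m].astype(np.float32)[:,:2]; print(nm,m.sum(),cv2.minEnclosingCircle(p),p.mean(0),p.min(0),p.max(0))
delta([.522,-.086,.18])
E
```

```text
Traceback (most recent call last):
cv2.error: OpenCV(4.12.0) /io/opencv/modules/imgproc/src/shapedescr.cpp:201: error: (-215:Assertion failed) count >= 0 && (depth == CV_32F || depth == CV_32S) in function 'minEnclosingCircle'
```

```bash
python3 - <<'E'
from g import *
for nm in("top","side"):
    W=cloud(nm,np.load(nm+"0.npy"))
    m=(abs(W[...,2]-.138)<.008)&(abs(W[...,0]-.525)<.05)&(abs(W[...,1]+.086)<.05)
    p=np.ascontiguousarray(W[m][:,:2],dtype=np.float32); print(nm,m.sum(),cv2.minEnclosingCircle(p),p.mean(0),p.min(0),p.max(0))
delta([.522,-.086,.18])
E
```

```text
top 430 ((0.5213546752929688, -0.07921914011240005), 0.02196376398205757) [ 0.5208851  -0.08048484] [ 0.50059634 -0.10100009] [ 0.5422879 -0.0574219]
side 163 ((0.5232097506523132, -0.0819396898150444), 0.021634498611092567) [ 0.52303714 -0.08480049] [ 0.5030635 -0.1016025] [ 0.5434685  -0.06260918]
t 1.1 pos [0.4404 0.1062 0.2245] F [ 1.5  0.4 -1. ] grip -0.0020419490021277398 delta cm [-14.18  15.32   4.44]
```

Request:
servo_tool(
  deltas=[
    [[-2.7,3.0,0.2],0,0],
    [[-2.7,3.0,0.4],0,0],
    [[-2.7,3.0,0.4],0,0],
    [[-2.7,3.0,0.4],0,0],
    [[-1.5,1.7,0.4],0,0],
    [[0,0,0],0,0],
  ],
)

```text
clock: 1.6
position: [0.5156, -0.0772, 0.2063]
ee_rot: [0.842, 0.54, -0.004, 0.0]
ft_force: [-0.8, -0.4, -0.6]
grip_width: 0.001
```

```bash
python3 g.py .522 -.081 .145
```

```text
t 1.6 pos [ 0.5156 -0.0772  0.2063] F [-0.8 -0.4 -0.6] grip 0.0014349802175312603 delta cm [-0.03  0.76  6.12]
```

Request:
servo_tool(
  deltas=[
    [[0,0.7,2.0],0,0],
    [[0,0.1,2.0],0,0],
    [[0,0,1.0],0,0],
    [[0,0,0.4],0,0],
    [[0,0,0],0,0],
  ],
)

```text
clock: 2.02
position: [0.5223, -0.0827, 0.1498]
ee_rot: [0.843, 0.538, -0.005, 0.0]
ft_force: [0.0, -0.3, -1.4]
grip_width: 0.002
```

```bash
python3 g.py .522 -.081 .112; python3 - <<'E'
from workcell import eyes
import cv2
p,_=eyes.camera("side"); q,_=eyes.camera("top")
a=cv2.resize(p[90:220,250:390],None,fx=2.8,fy=2.8); b=cv2.resize(q[110:240,170:310],None,fx=2.8,fy=2.8)
cv2.imwrite("pics/c2.png",cv2.hconcat([a,b]))
E
```

```text
t 2.0167 pos [ 0.5223 -0.0827  0.1498] F [ 0.  -0.3 -1.4] grip 0.0018454971011680156 delta cm [ 0.18 -0.08  3.78]
```

View pics/c2.png

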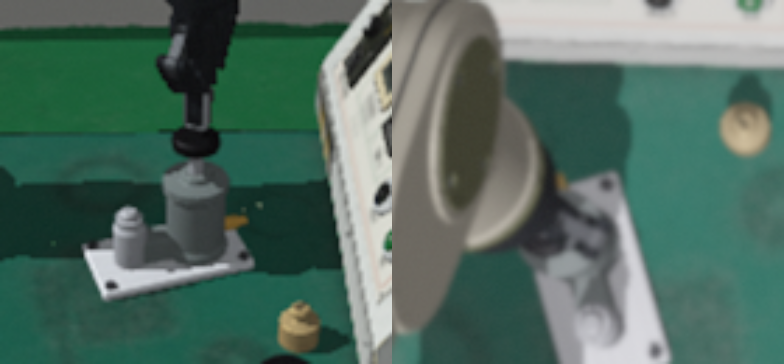

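The fingertips sit centred above the cap (side crop about (195,140)), and the housing is well clear. First press.

Request:
servo_tool(
  deltas=[
    [[0.2,0,1.2],0,0],
    [[0,0,1.0],0,0],
    [[0,0,0.8],0,0],
    [[0,0,0.5],0,0],
    [[0,0,0.2],0,0],
  ],
)

```text
clock: 2.53
position: [0.5257, -0.0804, 0.1151]
ee_rot: [0.842, 0.539, -0.001, 0.002]
ft_force: [-4.4, 0.3, 10.1]
grip_width: 0.001
```

Request:
servo_tool(
  deltas=[
    [[0,-0.3,0.3],0,0],
    [[0,0,0.3],0,0],
  ],
)

```text
clock: 2.7
position: [0.5261, -0.0804, 0.1134]
ee_rot: [0.842, 0.539, 0.002, 0.004]
ft_force: [-32.6, 5.1, 63.6]
grip_width: -0.0
```

Bottom stop reached (63 N). Letting it up fully, clear of the cap.

Request:
servo_tool(
  deltas=[
    [[0,0,-1.2],0,0],
    [[0,0,-1.2],0,0],
    [[0,-0.3,-1.0],0,0],
    [[0,0,0],0,0],
  ],
)

```text
clock: 3.03
position: [0.5238, -0.0788, 0.1495]
ee_rot: [0.842, 0.539, 0.003, 0.004]
ft_force: [0.2, -0.6, 0.6]
grip_width: 0.002
```

```bash
python3 g.py .522 -.081 .114
```

```text
t 3.0333 pos [ 0.5238 -0.0788  0.1495] F [ 0.2 -0.6  0.6] grip 0.0019884573075831997 delta cm [-0.28 -0.1   3.55]
```

Request:
servo_tool(
  deltas=[
    [[-0.2,-0.3,1.2],0,0],
    [[0,0,1.0],0,0],
    [[0,0,0.8],0,0],
    [[0,0,0.5],0,0],
    [[0,0,0.2],0,0],
    [[0,0,0.2],0,0],
    [[0,0,0],0,0],
  ],
)

```text
clock: 3.62
position: [0.5218, -0.0789, 0.1145]
ee_rot: [0.842, 0.539, 0.006, 0.003]
ft_force: [-4.4, 0.1, 7.7]
grip_width: 0.001
```

Request:
servo_tool(
  deltas=[
    [[0,0,-1.2],0,0],
    [[0,0,-1.2],0,0],
    [[0,-0.2,-1.0],0,0],
    [[0,0,0],0,0],
  ],
)

```text
clock: 3.95
position: [0.5196, -0.0778, 0.1485]
ee_rot: [0.842, 0.539, 0.005, 0.003]
ft_force: [1.0, -0.3, -0.5]
grip_width: -0.001
```

```bash
cat > pin.py <<'E'
from g import *
delta([.522,-.081,.114])
p,d=eyes.camera("side"); W=cloud("side",d)
for nm,x,y in(("a",.458,-.106),("b",.505,-.370)):
    m=(abs(W[...,0]-x)<.02)&(abs(W[...,1]-y)<.02); z=W[m][:,2]
    print("pin",nm,m.sum(),np.sort(z)[-12:].round(3))
m=(abs(W[...,0]-.522)<.028)&(abs(W[...,1]+.081)<.028)&(W[...,2]<.145)
print("cap",np.sort(W[m][:,2])[-40::8].round(3))
cv2.imwrite("pics/last.png",cv2.resize(p[90:290,240:400],None,fx=3,fy=3))
E
python3 pin.py
```

```text
t 3.95 pos [ 0.5196 -0.0778  0.1485] F [ 1.  -0.3 -0.5] grip -0.0013572392185472115 delta cm [-0.21  0.32  3.45]
pin a 400 [0.465 0.465 0.466 0.466 0.466 0.466 0.466 0.466 0.467 0.467 0.467 0.467]
pin b 508 [0.111 0.111 0.111 0.111 0.111 0.111 0.111 0.111 0.112 0.112 0.112 0.113]
cap [0.14  0.14  0.14  0.14  0.141]
```

```bash
sed -i 's/; z=W\[m\]/\&(W[...,2]<.125); z=W[m]/' pin.py; python3 pin.py
```

```text
t 4.0 pos [ 0.5192 -0.0777  0.1475] F [ 0.9 -0.2 -1.3] grip 0.0005963856772701814 delta cm [-0.2   0.36  3.36]
pin a 353 [0.087 0.087 0.087 0.087 0.087 0.087 0.087 0.087 0.087 0.088 0.088 0.089]
pin b 509 [0.111 0.111 0.111 0.111 0.111 0.111 0.111 0.111 0.112 0.112 0.113 0.113]
cap [0.139 0.14  0.14  0.14  0.141]
```

Request:
servo_tool(
  deltas=[
    [[-0.2,0.1,1.2],0,0],
    [[0,0,1.0],0,0],
    [[0,0,0.8],0,0],
    [[0,0,0.4],0,0],
    [[0,0,0.3],0,0],
    [[0,0,0.3],0,0],
  ],
)

```text
clock: 4.55
position: [0.5203, -0.0796, 0.1136]
ee_rot: [0.842, 0.539, 0.006, -0.0]
ft_force: [-24.9, 4.4, 53.9]
grip_width: -0.002
```

Request:
servo_tool(
  deltas=[
    [[0,0,-1.2],0,0],
    [[0,0,-1.2],0,0],
    [[0,0,-1.0],0,0],
    [[0,0,0],0,0],
  ],
)

```text
clock: 4.88
position: [0.5197, -0.0797, 0.1484]
ee_rot: [0.842, 0.539, 0.006, -0.001]
ft_force: [0.3, 0.4, 0.1]
grip_width: 0.003
```

```bash
python3 pin.py
```

```text
t 4.8833 pos [ 0.5197 -0.0797  0.1484] F [0.3 0.4 0.1] grip 0.0029866511902349054 delta cm [-0.06  0.25  3.44]
pin a 365 [0.094 0.094 0.095 0.095 0.095 0.095 0.095 0.095 0.095 0.096 0.096 0.097]
pin b 512 [0.111 0.111 0.111 0.111 0.111 0.111 0.112 0.112 0.112 0.112 0.112 0.112]
cap [0.139 0.14  0.14  0.141 0.141]
```

Each stroke lifts the pin 8 mm, and the pin top is now at about 0.095. Two more strokes.

Request:
servo_tool(
  deltas=[
    [[0,0.1,1.2],0,0],
    [[0,0,1.0],0,0],
    [[0,0,0.8],0,0],
    [[0,0,0.4],0,0],
    [[0,0,0.3],0,0],
    [[0,0,0.3],0,0],
  ],
)

```text
clock: 5.43
position: [0.5211, -0.0798, 0.1135]
ee_rot: [0.843, 0.538, 0.008, -0.004]
ft_force: [-25.9, 3.5, 60.3]
grip_width: 0.001
```

Request:
servo_tool(
  deltas=[
    [[0,0,-1.2],0,0],
    [[0,0,-1.2],0,0],
    [[0,0,-1.0],0,0],
    [[0,0,0],0,0],
  ],
)

```text
clock: 5.77
position: [0.5202, -0.0801, 0.1453]
ee_rot: [0.843, 0.538, 0.007, -0.005]
ft_force: [0.8, 0.2, 0.1]
grip_width: 0.002
```

```bash
python3 pin.py
```

```text
t 5.7667 pos [ 0.5202 -0.0801  0.1453] F [0.8 0.2 0.1] grip 0.0017188383926455672 delta cm [-0.06  0.2   3.13]
pin a 376 [0.102 0.102 0.102 0.103 0.103 0.103 0.103 0.103 0.103 0.104 0.104 0.104]
pin b 507 [0.11  0.111 0.111 0.111 0.111 0.111 0.111 0.111 0.111 0.112 0.113 0.113]
cap [0.14 0.14 0.14 0.14 0.14]
```

Request:
servo_tool(
  deltas=[
    [[0,0.1,0.9],0,0],
    [[0,0,1.0],0,0],
    [[0,0,0.8],0,0],
    [[0,0,0.4],0,0],
    [[0,0,0.3],0,0],
    [[0,0,0.3],0,0],
  ],
)

```text
clock: 6.32
position: [0.521, -0.0803, 0.1135]
ee_rot: [0.843, 0.538, 0.008, -0.009]
ft_force: [-24.9, 3.2, 57.8]
grip_width: -0.003
```

Request:
servo_tool(
  deltas=[
    [[0,0,-1.2],0,0],
    [[0,0,-1.2],0,0],
    [[0,0,-1.0],0,0],
    [[0,0,0],0,0],
  ],
)

```text
clock: 6.65
position: [0.5203, -0.0807, 0.1455]
ee_rot: [0.843, 0.538, 0.007, -0.01]
ft_force: [-0.2, 1.3, 0.4]
grip_width: 0.001
```

```bash
python3 pin.py
```

```text
t 6.65 pos [ 0.5203 -0.0807  0.1455] F [-0.2  1.3  0.4] grip 0.0008563235097984333 delta cm [-0.02  0.2   3.15]
pin a 393 [0.11  0.11  0.11  0.11  0.11  0.11  0.111 0.111 0.111 0.111 0.112 0.113]
pin b 510 [0.111 0.111 0.111 0.111 0.111 0.111 0.112 0.112 0.112 0.112 0.112 0.112]
cap [0.139 0.14  0.14  0.14  0.141]
```

Pin a's top now matches pin b's, so I'm moving up clear.

Request:
servo_tool(
  deltas=[
    [[0,0,-2],0,0],
    [[0,0,-3],0,0],
    [[0,0,-3],0,0],
    [[0,0,-2],0,0],
    [[0,0,0],0,0],
    [[0,0,0],0,0],
  ],
)

```text
clock: 7.2
position: [0.5154, -0.0822, 0.2365]
ee_rot: [0.843, 0.538, -0.002, -0.015]
ft_force: [-0.0, 0.2, -0.7]
grip_width: 0.0
```

```bash
python3 pin.py
```

```text
t 7.2 pos [ 0.5154 -0.0822  0.2365] F [-0.   0.2 -0.7] grip 0.00044054689489476847 delta cm [ 0.23  0.87 12.23]
pin a 391 [0.11  0.11  0.11  0.111 0.111 0.111 0.111 0.112 0.112 0.112 0.113 0.113]
pin b 513 [0.111 0.111 0.111 0.111 0.111 0.111 0.111 0.111 0.111 0.111 0.111 0.112]
cap [0.139 0.14  0.14  0.14  0.141]
```

View pics/last.png

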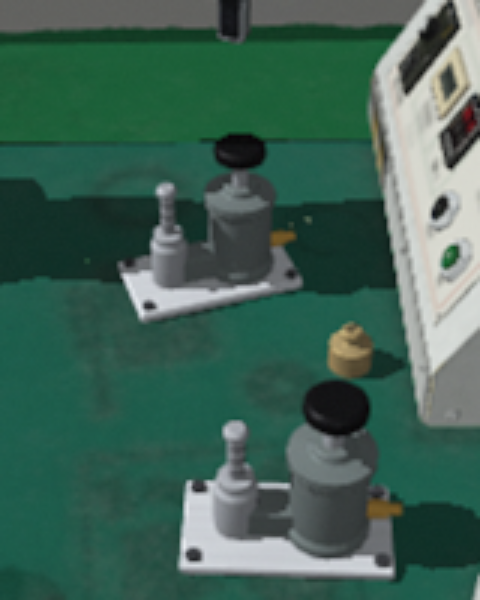

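Both pins are out ((165,190) and (235,430)), both caps are up, the weight is in place and the gripper is clear above.

```bash
python3 -c "
from workcell import order
print(order.hand_in())"
```

```text
the job is handed in; nothing more can be done
None
```

I pumped the left-hand lubricator (pump a) with five full strokes of the shut fingertips, let the plunger spring up, moved clear and handed in at about 7 s. Wrist force read at most about 64 N at the bottom stop.

**Last checks (side-camera depth):**
- **Pins:** pin a's top is at about 0.111 m, level with pin b's at 0.111 m, so both stand fully out.
- **Plungers:** cap a is up again at 0.14 m, and cap b looks up in the last picture.
- **Bystanders:** the brass weight looks unmoved in the last picture. I did not re-check the tin and the collet, but the arm never went near them.
- **Gripper:** it is about 10 cm above the cap and touching nothing.

Stroke 2 showed only about 8 N at the end of its press, against 54–64 N when the stop was hit. Pin a still read 0.087 m after stroke 2 and rose about 8 mm on each of strokes 3 to 5. No check failed or disagreed.

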